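# Cap the needle camera with its pinch-tab dust cap

### The arm

A 6-joint arm with a two-finger parallel gripper is mounted at the origin on a cart in front of the work surface, level with it; the furniture and walls round the work are solid. World frame = base frame: x ahead of the robot, y to its left, z up, the work surface at z = 0. Lengths are in m, angles in degrees, forces in N, time in s.
With the tool pointing down it reaches from about 0.4 to 0.825 m from the base axis. Payload 7 kg.
Tool frame: the origin (TCP) lies midway between the tips of the shut fingers; the grasp point (between the pads) lies 19 mm behind it (r.hold_point_z is the distance from the TCP to the grasp point, in m); x points along the fingers, y is the direction in which the jaws open and shut, and the axes are right-handed (so a half turn about x gives the same grasp; the last joint's range is limited). The gripper opens to 88 mm and grips with 3 to 60 N. Pads are 19 mm wide; open, the fingers measure 130 mm over their backs; the gripper's body (78 mm by 193 mm) begins 47 mm behind the grasp point.
Start: joints at [-47.492, 20.546, 0.682, 0, -70.136, -16.507], TCP at [0.296, -0.607, 0.227] pointing down, gripper open.
Joint ranges: [-176.03, 176.03], [-82.01, 121.73], [-58.28, 71.71], [-173.87, 95.51], [-174.79, -0.11], [-173.66, 173.66]. Speed limits (degrees/s): [136.94, 136.94, 172.46, 180, 180, 180].

### API

Orientations are given as [roll, pitch, yaw] about the fixed x, y, z axes, in that order (R = Rz(yaw) Ry(pitch) Rx(roll)).
In Python, from plant import r, viewer, order gives the robot as it stands. The module is installed in compiled form; this text tells all that it offers.
- The arm moves only by the shell command python3 -m creep 'ROWS' [FORCE]. ROWS is JSON, a list of rows, each an object of numbers: "ax", "ay", "az": the turn, a rotation vector about the tool's x, y, z in degrees; "tx", "ty", "tz": the shift along the tool's x, y, z in m; "fingers": the finger opening in m, from 0 to 0.0876. A call has 1 to 5 rows; each row is the pose to reach, as a shift and turn from the pose commanded when the call began, along the tool's axes at that moment; what a row does not reach only later rows make up. A row lasts 1/10 s, in which the tool goes at most 50 mm and 8.59 degrees, less where a joint would pass 70% of its speed; a pose out of reach is approached as far as the arm can. A call with a gripper value outside its range is refused whole. The fingers move at their own pace and stop on an object; FORCE is the grip in N (left out, the last holds). Time passes only in rows, so rows that repeat a pose let the fingers close. It gives the time, the measured TCP pose, the force and the opening at its end, in the units of the state.
- r.get_state(): the state, without advancing time (a new reading comes with each control period).
- viewer.capture(name): name is "side" or "top" or "wrist"; returns a dict with "pixels" (420x560x3 uint8, blue, green, red), "depth" (420x560 float32, m along the optical axis (not along the pixel's ray), 0 where there is no reading), "fx", "fy", "cx", "cy" (pixels), "rvec" (rotation vector, rad) and "tvec" (3), from world to camera coordinates, as OpenCV has them; the wrist camera has in their place "T_tool_cam" (4x4, takes a point from camera to tool coordinates, whose origin is the TCP and whose axes are the tool frame's). Camera axes: x right, y down, z forward; pixel columns grow to the right and rows downward; lengths in m; the calibration is good to about 2 mm. A picture is of the moment at which its call begins: read the wrist's pose just before it.
- order.close_job(): hands the job in, once; it reports no verdict.
The state is a dict: "time_s": time; "joints": joint angles; "qd": joint speeds; "joint_torque": joint torques, N m; "tcp_pos": TCP position; "eef_rot": TCP orientation; "contact_force": force on the tool from outside, world axes, zero at the start; "moment": the same for the moment, N m; "gripper_width": finger opening in m.
Only numpy, scipy, OpenCV 4.12 (cv2) and the standard library are available. Lean on these libraries where they do the work, as an engineer would, in place of code of your own. Each camera call takes 0.05 s, during which the arm holds its last target.

### The job

The needle camera must be covered before resin is mixed: take the dust cap off its parking ring by pinching its two sprung tabs together, and fit it on the upward-looking camera's lens barrel. Put it down flat and fully home there, then let go so that both tabs spring out under the barrel's rim. Leave the other things on the bench where they are.

Things in the scene. Friction and masses are not known exactly. Their poses are not given: they have to be found in the camera images.
- cap: Loose black dust cap, 70 to 115 g. Origin: centre of its seating face, the underside of a flange disc 82 mm across and 4 mm thick; z up. Below it a plug 61 mm across goes down to z = -14 mm, its last 5 mm tapering to 53 mm. On top are two upright grey sprung finger tabs, on the +y and -y sides. It starts latched on the parking ring, flange on the rim, tabs up, yaw (turn about z) varying.
- cap_grip (a point): Point on the cap's axis midway between the tabs, 18 mm above the cap's origin. Each tab is 20 mm wide (along the cap's x), 6 mm thick and stands from z = 4 to 28 mm over the cap's origin. Free, the tabs' outer faces are 48 mm apart (along the cap's y); pinched to the stops 32 mm.
- tab_left (a joint): Inward travel of the cap's +y tab, m: 0 free, 0.008 pinched to its stop; the spring resists with 3 N at 0, 8.6 N at the stop, and returns it. The tab carries a square latch nose below the flange (10 mm wide, z = -5 to -8.5 mm), reaching 37.5 mm from the cap's axis when free, 29.5 mm when pinched. No ramps: the cap goes neither in nor out unless both tabs are pinched over 5 mm.
- tab_right (a joint): The same for the cap's -y tab.
- lens_rim (a point): Centre of the round mouth of the camera's lens barrel, level with its rim, 86 mm above the bench. Mouth 66 mm across; its lip is 4 mm thick, under it the bore is 77 mm across and ends 20 mm below the rim. Barrel 88 mm outside. The cap fits at any yaw; seated, its flange rests on the rim and its origin is at this point.
- camera: Camera looking up, fixed to the bench: square aluminium foot 94 x 94 x 8 mm, black finned box 79 mm square, black upright knurled barrel with a glass lens down inside; 86 mm high. Origin under its centre. Camera and parking ring stand one left and one right, either way round.
- park_rim (a point): Centre of the mouth of the parking ring, level with its rim, 60 mm above the bench: a grey round socket 88 mm outside on a steel post and a square aluminium foot, fixed to the bench. Mouth 66 mm across with the same 4 mm lip as the lens barrel, bore under it 80 mm. The cap's origin starts at this point, within about 2 mm.
- clamp_spare: Grey pipe clamp, 57 x 74 x 15 mm, lying loose; a bystander. Origin under its centre.
- tape_masking: Roll of masking tape lying flat, 77 mm across, 19 mm high; a bystander. Origin under its centre.
- grease_jar: White jar with grey lid, 54 mm across, 48 mm high; a bystander. Origin under its centre.
- tweezers: Steel tweezers lying flat, 122 mm long, 10 mm high; a bystander. Origin under its centre.
- mix_cup: Small mixing cup, 68 mm across, 50 mm high; a bystander. Origin under its centre.
Things that resemble listed ones, but are neither listed nor needed, are in the scene too. Leave any green look-alike of the cap alone.

How it is judged (in metres and radians):
On the way:
1. the cap, its tabs pinched, is lifted clear of the parking ring (z of cap in the frame of park_rim above 0.02 m and value of joint each of tab_left, tab_right above 0.004 m), for 0.1 s.
At the end, for the whole second after the job is handed in: The cap sits on the lens barrel, level within about 3 degrees, its axis within 4 mm of the barrel's and its flange within 2 mm of the rim; both tabs have sprung out to within 3 mm of free, so their noses are under the lip; the cap is at rest (horizontal distance between cap and lens_rim below 0.004 m and z of cap in the frame of lens_rim between -0.003 and 0.002 m and angle between cap's own z axis and vertical below 0.06 rad and value of joint each of tab_left, tab_right below 0.003 m and linear speed of cap below 0.02 m/s); the robot touches nothing.
It fails at once if a bystander (clamp, tape, jar, tweezers or cup) is moved by more than 30 mm (distance of any of clamp_spare, tape_masking, grease_jar, tweezers, mix_cup from where it was at the start of the episode above 0.03 m).
It also fails if it takes over 48 s, if anything falls off the work surface, if the arm or the gripper's body presses on something with over 40 N, if the wrist force passes 120 N, or if a joint passes its speed limit or range.

## Working session

There is one attempt and no reset: what is moved stays moved. The work goes in short steps, Python scripts to look and compute and a shell command to move; the robot and the scene stay as the last step left them, time stands still between calls to the robot, and variables do not carry over. Pictures are saved under pics/ and viewed, and the job is handed in when it is done.

```bash
mkdir -p pics
cat > h.py <<'E'
import numpy as np, cv2
from scipy.spatial.transform import Rotation as R
from plant import r, viewer, order
def pose():
    s=r.get_state(); T=np.eye(4); T[:3,:3]=R.from_euler('xyz',s['eef_rot'],degrees=True).as_matrix(); T[:3,3]=s['tcp_pos']; return T
def cap(name,fn=None):
    P=pose(); c=viewer.capture(name)
    if name=='wrist': M=P@np.array(c['T_tool_cam'])
    else:
        V=np.eye(4);V[:3,:3]=cv2.Rodrigues(np.array(c['rvec'],float))[0];V[:3,3]=np.ravel(c['tvec']);M=np.linalg.inv(V)
    c['M']=M
    if fn: cv2.imwrite('pics/'+fn+'.png',c['pixels']); np.savez('pics/'+fn+'.npz',**{k:c[k] for k in('pixels','depth','fx','fy','cx','cy','M')})
    return c
def load(fn): return dict(np.load('pics/'+fn+'.npz'))
def plane(c,u,v,z):
    d=c['M'][:3,:3]@np.array([(u-c['cx'])/c['fx'],(v-c['cy'])/c['fy'],1]);o=c['M'][:3,3]
    return o+d*(z-o[2])/d[2]
def cloud(c):
    h,w=c['depth'].shape;u,v=np.meshgrid(np.arange(w),np.arange(h));d=c['depth']
    p=np.stack([(u-c['cx'])/c['fx']*d,(v-c['cy'])/c['fy']*d,d],-1)
    q=p@c['M'][:3,:3].T+c['M'][:3,3]; q[d<=0]=np.nan; return q
def proj(c,p):
    q=np.linalg.inv(c['M'])@np.append(p,1); return q[0]/q[2]*c['fx']+c['cx'],q[1]/q[2]*c['fy']+c['cy']
E
python3 - <<'E'
from h import *
for n in('side','top','wrist'):
    c=cap(n,n+'0'); print(n,c['M'].round(3).tolist(),c['fx'],c['cx'],c['cy'])
print(r.get_state(), r.hold_point_z)
E
```

```text
side [[-1.0, -0.015, 0.017, 0.592], [-0.023, 0.646, -0.763, 0.905], [0.0, -0.763, -0.646, 0.93], [0.0, 0.0, 0.0, 1.0]] 488.93955906091844 283.6546526469558 198.4275679116812
top [[0.006, -0.998, 0.065, 0.535], [-1.0, -0.007, -0.004, -0.113], [0.004, -0.065, -0.998, 1.136], [0.0, 0.0, 0.0, 1.0]] 440.53488721183254 274.30935782349275 208.97590227828886
wrist [[-0.439, 0.87, 0.223, 0.235], [0.898, 0.425, 0.111, -0.635], [0.002, 0.249, -0.969, 0.384], [0.0, 0.0, 0.0, 1.0]] 310.90056723152026 283.31631076188825 211.25495158210683
{'time_s': 0.15, 'joints': array([-4.74917446e+01,  2.05813252e+01,  6.46449991e-01, -1.11949494e-02,
       -7.01363517e+01, -1.65068622e+01]), 'qd': array([-0.0427711 , -0.15100841,  0.0034631 , -0.01808737, -0.00334975,
        0.04568267]), 'joint_torque': array([ 1.11798872e-03, -5.83277106e+01,  2.93293011e+01,  7.00113863e+00,
        8.83458706e-03, -1.36000526e-04]), 'tcp_pos': array([ 0.29571615, -0.60637667,  0.22586118]), 'eef_rot': array([ 98.10195809,  89.92799942, 124.09954095]), 'contact_force': array([ 1.19594731, -0.26962633,  0.07401944]), 'moment': array([-0.00317356, -0.00638608, -0.01767338]), 'gripper_width': 0.08729517224522583} 0.0188
```

View pics/top0.png

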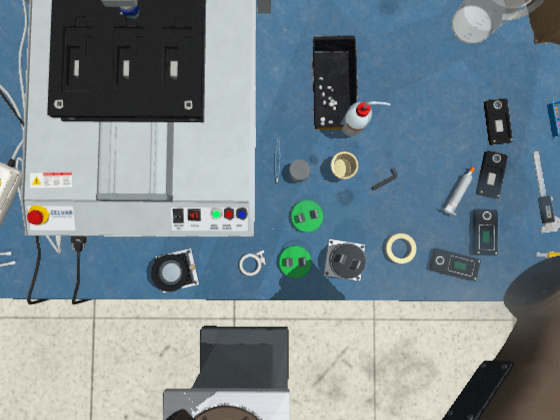

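View pics/side0.png

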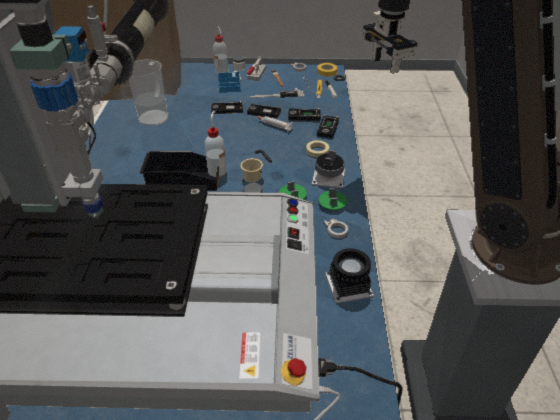

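View pics/wrist0.png

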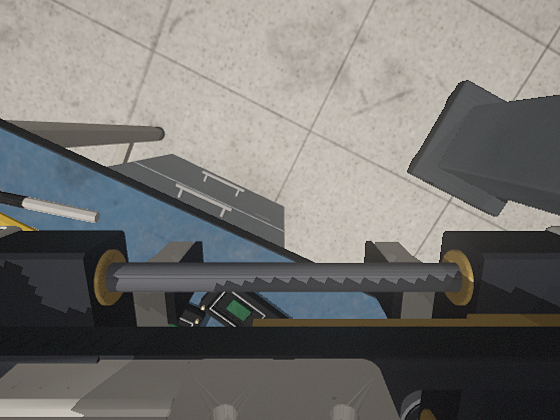

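The top view shows the camera barrel at about (172,271), the black cap on its ring at (346,259), green look-alikes at (307,215) and (295,262), and the tape at (401,249). Next I measure these in both views.

Run:
```python
from h import *
t=load('top0');s=load('side0')
for n,c,boxes in(('top',t,{'cap':(315,230,380,290),'cam':(140,240,210,300)}),('side',s,{'cap':(305,145,355,190),'cam':(320,245,380,305)})):
    q=cloud(c)
    for k,(a,b,e,f) in boxes.items():
        im=cv2.resize(c['pixels'][b:f,a:e].astype(np.uint8),None,fx=6,fy=6,interpolation=cv2.INTER_CUBIC); cv2.imwrite(f'pics/z_{n}_{k}.png',im)
        p=q[b:f,a:e].reshape(-1,3); p=p[np.isfinite(p[:,0])]
        h=np.histogram(p[:,2],bins=np.arange(-0.01,0.13,0.004)); print(n,k,[(round(x,3),int(y)) for x,y in zip(h[1],h[0]) if y>5])
        for lo,hi in((0.05,0.1),(0.08,0.1),(0.056,0.07)):
            m=p[(p[:,2]>lo)&(p[:,2]<hi)]
            if len(m)>10: print(lo,hi,len(m),m.mean(0).round(4),((m.min(0)+m.max(0))/2).round(4),np.ptp(m,axis=0).round(4))
a=np.hstack([cv2.resize(cv2.imread(f'pics/z_{n}_{k}.png'),(390,280)) for n,k in(('top','cap'),('top','cam'))])
b=np.hstack([cv2.resize(cv2.imread(f'pics/z_{n}_{k}.png'),(390,280)) for n,k in(('side','cap'),('side','cam'))])
cv2.imwrite('pics/z.png',np.vstack([a,b]))
```

```text
top cap [(np.float64(-0.006), 85), (np.float64(-0.002), 1158), (np.float64(0.002), 1230), (np.float64(0.006), 280), (np.float64(0.01), 75), (np.float64(0.038), 6), (np.float64(0.042), 8), (np.float64(0.05), 11), (np.float64(0.054), 24), (np.float64(0.058), 206), (np.float64(0.062), 585), (np.float64(0.066), 140), (np.float64(0.07), 6), (np.float64(0.078), 7), (np.float64(0.082), 12), (np.float64(0.086), 30)]
0.05 0.1 1030 [ 0.4823 -0.2951  0.0647] [ 0.4812 -0.296   0.0709] [0.085  0.0856 0.0415]
0.08 0.1 50 [ 0.4823 -0.296   0.0868] [ 0.4827 -0.2963  0.0859] [0.0305 0.0504 0.0116]
0.056 0.07 946 [ 0.4822 -0.2954  0.0636] [ 0.4814 -0.296   0.0629] [0.0848 0.0856 0.0129]
top cam [(np.float64(-0.006), 72), (np.float64(-0.002), 1132), (np.float64(0.002), 1314), (np.float64(0.006), 242), (np.float64(0.01), 41), (np.float64(0.014), 8), (np.float64(0.018), 6), (np.float64(0.022), 8), (np.float64(0.026), 16), (np.float64(0.03), 10), (np.float64(0.034), 24), (np.float64(0.038), 20), (np.float64(0.042), 16), (np.float64(0.046), 10), (np.float64(0.05), 28), (np.float64(0.054), 22), (np.float64(
[... 1405 characters left out ...]
 (np.float64(0.018), 57), (np.float64(0.022), 35), (np.float64(0.026), 57), (np.float64(0.03), 38), (np.float64(0.034), 61), (np.float64(0.038), 35), (np.float64(0.042), 66), (np.float64(0.046), 45), (np.float64(0.05), 51), (np.float64(0.054), 59), (np.float64(0.058), 12), (np.float64(0.062), 83), (np.float64(0.066), 262), (np.float64(0.07), 193), (np.float64(0.074), 64), (np.float64(0.078), 49), (np.float64(0.082), 231), (np.float64(0.086), 186)]
0.05 0.1 1192 [0.4524 0.1355 0.0742] [0.4518 0.1302 0.0706] [0.0884 0.0925 0.041 ]
0.08 0.1 446 [0.453  0.1352 0.0855] [0.4513 0.1302 0.0856] [0.0874 0.0924 0.0111]
0.056 0.07 376 [0.4512 0.1274 0.0666] [0.4536 0.1326 0.063 ] [0.0838 0.0878 0.014 ]
```

View pics/z.png

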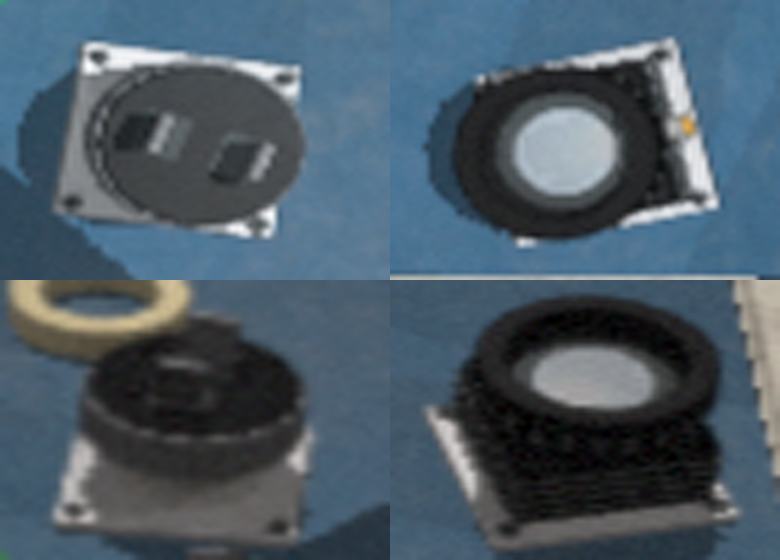

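Run:
```python
from h import *
for n in('top0','side0'):
    c=load(n);q=cloud(c).reshape(-1,3)
    m=q[(np.hypot(q[:,0]-.4815,q[:,1]+.296)<.04)&(q[:,2]>.074)]
    w,v=np.linalg.eigh(np.cov(m[:,:2].T));print(n,len(m),np.sqrt(w),'tab axis deg',np.degrees(np.arctan2(v[1,1],v[0,1])),m.mean(0))
q=cloud(load('top0'))
for nm,(a,b,e,f) in dict(printer_edge=(150,205,250,235),printer=(30,120,250,235),green1=(290,200,325,232),green2=(278,245,314,278),tape=(385,232,418,266),clamp=(237,250,266,277),cup=(328,150,360,182)).items():
    p=q[b:f,a:e].reshape(-1,3);p=p[np.isfinite(p[:,0])];p=p[p[:,2]>.006];print(nm,np.percentile(p,[2,50,98],axis=0).round(3).tolist())
c=load('top0');print([plane(c,u,v,0.085).round(3) for u,v in((255,236),(250,236))])
T=pose();print(T.round(3))
```

```text
top0 58 [0.00552905 0.02122513] tab axis deg 69.86419222603755 [ 0.48204884 -0.29633641  0.08549006]
side0 64 [0.00600213 0.02096014] tab axis deg 70.06112547980213 [ 0.48090595 -0.29480167  0.08284076]
printer_edge [[0.543, -0.054, 0.094], [0.577, 0.057, 0.108], [0.61, 0.169, 0.123]]
printer [[0.546, -0.048, 0.097], [0.672, 0.188, 0.12], [0.799, 0.44, 0.166]]
green1 [[0.555, -0.238, 0.012], [0.593, -0.2, 0.018], [0.63, -0.162, 0.043]]
green2 [[0.44, -0.208, 0.012], [0.477, -0.17, 0.018], [0.515, -0.133, 0.042]]
tape [[0.476, -0.474, 0.007], [0.512, -0.439, 0.019], [0.549, -0.401, 0.022]]
clamp [[0.442, -0.092, 0.006], [0.476, -0.067, 0.014], [0.502, -0.029, 0.019]]
cup [[0.687, -0.322, 0.006], [0.724, -0.297, 0.028], [0.75, -0.26, 0.053]]
[array([ 0.539, -0.071,  0.085]), array([ 0.539, -0.06 ,  0.085])]
[[-0.001 -0.438  0.899  0.296]
 [ 0.001  0.899  0.438 -0.606]
 [-1.     0.001 -0.     0.226]
 [ 0.     0.     0.     1.   ]]
```

Both views put the tab axis at 70° and the cap at about (0.4815, -0.2955). I'll move above it and turn by ax = +46°.

```bash
python3 -m creep '[{"ax":6,"ty":0.02,"tz":0.03},{"ax":14,"ty":0.045,"tz":0.068},{"ax":22,"ty":0.07,"tz":0.106},{"ax":30,"ty":0.095,"tz":0.144},{"ax":38,"ty":0.12,"tz":0.182}]'
python3 - <<'E'
from h import *
T=pose();print(T.round(4)); s=r.get_state();print(s['joints'],s['time_s'])
d=np.array([.4815,-.2955,.226])-T[:3,3];print('tool shift',T[:3,:3].T@d,'yaw y',np.degrees(np.arctan2(T[1,1],T[0,1])))
E
```

```text
[[-7.000e-04 -4.383e-01  8.988e-01  2.957e-01]
 [ 1.000e-03  8.988e-01  4.383e-01 -6.064e-01]
 [-1.000e+00  1.200e-03 -2.000e-04  2.259e-01]
 [ 0.000e+00  0.000e+00  0.000e+00  1.000e+00]]
[-4.74917446e+01  2.05813252e+01  6.46449991e-01 -1.11949494e-02
 -7.01363517e+01 -1.65068622e+01] 0.15
tool shift [5.37835801e-05 1.97984663e-01 3.03252424e-01] yaw y 115.99757654533032invalid input
```

The move was refused as "invalid input" and the arm hasn't moved. I'll try again with every key given in each row.

```bash
python3 -m creep '[{"ax":6,"ay":0,"az":0,"tx":0,"ty":0.02,"tz":0.03,"fingers":0.0876},{"ax":14,"ay":0,"az":0,"tx":0,"ty":0.045,"tz":0.068,"fingers":0.0876},{"ax":22,"ay":0,"az":0,"tx":0,"ty":0.07,"tz":0.106,"fingers":0.0876},{"ax":30,"ay":0,"az":0,"tx":0,"ty":0.095,"tz":0.144,"fingers":0.0876},{"ax":38,"ay":0,"az":0,"tx":0,"ty":0.12,"tz":0.182,"fingers":0.0876}]'
cat > st.py <<'E'
from h import *
import sys
T=pose(); s=r.get_state();print('q',s['joints'].round(1),'t',s['time_s'],'tcp',T[:3,3].round(4),'w',round(s['gripper_width'],4),'F',s['contact_force'].round(1))
g=[float(x) for x in sys.argv[1:4]]
print('tool shift',(T[:3,:3].T@(np.array(g)-T[:3,3])).round(4),'yaw y',np.degrees(np.arctan2(T[1,1],T[0,1])).round(2),'xaxis',T[:3,0].round(4))
E
python3 st.py .4815 -.2955 .226
```

```text
time_s: 0.65
tcp_pos: [0.4072, -0.4176, 0.2264]
eef_rot: [146.6, 90.0, 134.3]
contact_force: [0.9, 0.1, -0.2]
gripper_width: 0.0876
q [-26.5  12.  -11.2  -0.  -66.8 -75.8] t 0.65 tcp [ 0.4072 -0.4176  0.2264] w 0.0876 F [ 0.9  0.1 -0.2]
tool shift [0.0004 0.1351 0.0466] yaw y 77.69 xaxis [-2.e-04  2.e-04 -1.e+00]
```

```bash
python3 -m creep '[{"ax":3,"ay":0,"az":0,"tx":0,"ty":0.04,"tz":0.013,"fingers":0.0876},{"ax":6,"ay":0,"az":0,"tx":0,"ty":0.08,"tz":0.027,"fingers":0.0876},{"ax":7.7,"ay":0,"az":0,"tx":0,"ty":0.115,"tz":0.04,"fingers":0.0876},{"ax":7.7,"ay":0,"az":0,"tx":0,"ty":0.135,"tz":0.047,"fingers":0.0876},{"ax":7.7,"ay":0,"az":0,"tx":0,"ty":0.135,"tz":0.047,"fingers":0.0876}]'
python3 st.py .4815 -.2955 .226
python3 - <<'E'
from h import *
c=cap('wrist','w1')
print(proj(c,[.4815,-.2955,.088]),proj(c,[.4815,-.2955,.064]))
E
```

```text
time_s: 1.15
tcp_pos: [0.4819, -0.2947, 0.2264]
eef_rot: [94.9, 90.0, 75.4]
contact_force: [-1.2, -0.2, 0.0]
gripper_width: 0.0875
q [-11.6  10.2 -13.5  -0.  -66.3 -97.9] t 1.15 tcp [ 0.4819 -0.2947  0.2264] w 0.0875 F [-1.2 -0.2  0. ]
tool shift [ 0.0004 -0.0009 -0.0002] yaw y 70.51 xaxis [ 1.e-04  3.e-04 -1.e+00]
(np.float64(281.8868388451659), np.float64(202.13200435257505)) (np.float64(281.98332096154235), np.float64(197.1122345861716))
```

View pics/w1.png

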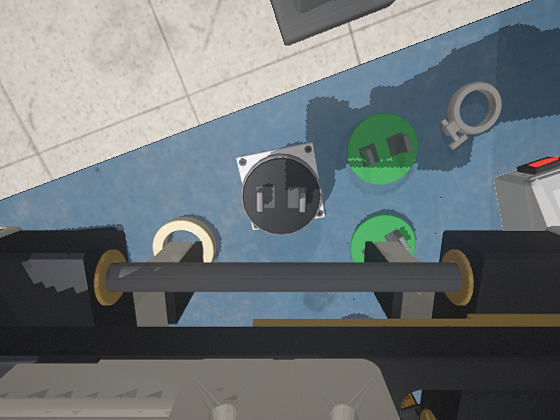

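The wrist view shows the cap at about (282,194) with its tabs level at (264,197) and (301,197), which is the direction the jaws close. Now I refine the position from the wrist depth.

Run:
```python
from h import *
c=load('w1');q=cloud(c).reshape(-1,3)
near=q[np.hypot(q[:,0]-.4815,q[:,1]+.296)<.055]
m=near[(near[:,2]>.076)&(near[:,2]<.1)&(np.hypot(near[:,0]-.4815,near[:,1]+.296)<.035)]
w,v=np.linalg.eigh(np.cov(m[:,:2].T));a=v[:,1];b=v[:,0];print(len(m),np.degrees(np.arctan2(a[1],a[0])),m.mean(0),np.percentile(m[:,2],[50,90]))
pa=m[:,:2]@a;pb=m[:,:2]@b
ca,cb=(pa.min()+pa.max())/2,(pb.min()+pb.max())/2;print('ext',np.ptp(pa),np.ptp(pb),'centre',a*ca+b*cb)
fl=near[(near[:,2]>.056)&(near[:,2]<.07)];print('flange',len(fl),np.median(fl[:,2]),((fl.min(0)+fl.max(0))/2),np.ptp(fl,axis=0))
# image disc
d=c['pixels'].astype(int);mask=((d.max(2)<75)&(np.ptp(d,axis=2)<25)).astype(np.uint8)
roi=np.zeros_like(mask);roi[145:240,235:330]=1;mask*=roi
mask=cv2.morphologyEx(mask,cv2.MORPH_CLOSE,np.ones((9,9)));cs,_=cv2.findContours(mask,0,2);k=max(cs,key=cv2.contourArea);e=cv2.fitEllipse(cv2.convexHull(k));print(e, plane(c,*e[0],.064))
```

```text
305 69.663081797061 [ 0.4799726  -0.29615285  0.0868268 ] [0.08801382 0.08918714]
ext 0.049141390716665026 0.020354747701817555 centre [ 0.48121033 -0.29637412]
flange 4837 0.06439688065734861 [ 0.48131014 -0.29646575  0.06288567] [0.08795632 0.08728338 0.01376429]
((282.29864501953125, 194.0177001953125), (76.58293914794922, 80.29972839355469), 152.15150451660156) [ 0.47848085 -0.2940791   0.064     ]
```

```bash
python3 -m creep '[{"ax":0.8,"ay":0,"az":0,"tx":0.03,"ty":-0.0018,"tz":0,"fingers":0.0876},{"ax":0.8,"ay":0,"az":0,"tx":0.065,"ty":-0.0018,"tz":0,"fingers":0.08},{"ax":0.8,"ay":0,"az":0,"tx":0.1,"ty":-0.0018,"tz":0,"fingers":0.07},{"ax":0.8,"ay":0,"az":0,"tx":0.12,"ty":-0.0018,"tz":0,"fingers":0.07},{"ax":0.8,"ay":0,"az":0,"tx":0.12,"ty":-0.0018,"tz":0,"fingers":0.07}]'
python3 st.py .4812 -.2964 .068
python3 - <<'E'
from h import *
c=cap('wrist','w2')
E
```

```text
time_s: 1.7
tcp_pos: [0.4774, -0.2987, 0.1034]
eef_rot: [-176.5, 89.6, 162.9]
contact_force: [-0.2, -1.1, 0.5]
gripper_width: 0.0705
q [-12.1  16.7 -22.5  -0.  -51.1 -98.4] t 1.7 tcp [ 0.4774 -0.2987  0.1034] w 0.0705 F [-0.2 -1.1  0.5]
tool shift [0.0354 0.0036 0.003 ] yaw y 69.45 xaxis [-0.0059  0.0018 -1.    ]
```

View pics/w2.png

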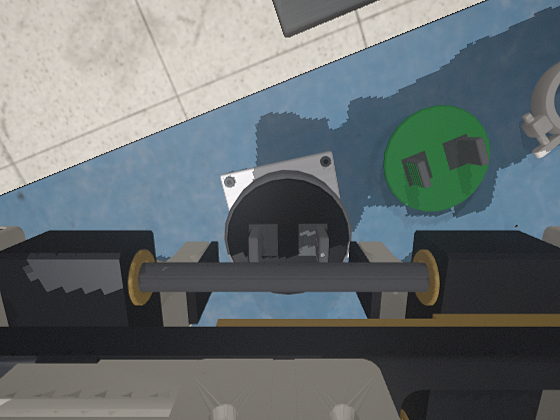

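```bash
python3 st.py .4812 -.2964 .068
python3 - <<'E'
from h import *
c=load('w2');c['M']=c['M'];q=cloud(c)
p=q[225:290,235:345].reshape(-1,3)
m=p[(p[:,2]>.076)&(p[:,2]<.1)]
print(len(m));
w,v=np.linalg.eigh(np.cov(m[:,:2].T));a=v[:,1];print(np.degrees(np.arctan2(a[1],a[0])))
a=np.array([np.cos(np.radians(69.7)),np.sin(np.radians(69.7))]);pa=m[:,:2]@a;print('along y tool: tabs mid',(pa.min()+pa.max())/2,np.ptp(pa),'tcp',pose()[:2,3]@a, np.percentile(m[:,2],90))
E
```

```text
q [-12.1  16.6 -22.4   0.  -51.2 -98.4] t 1.75 tcp [ 0.4788 -0.2992  0.1055] w 0.0706 F [-0.3 -0.7 -0.1]
tool shift [0.0375 0.0035 0.0014] yaw y 69.49 xaxis [-3.2e-03  6.0e-04 -1.0e+00]
759
70.02895033435286
along y tool: tabs mid -0.11110420489307313 0.049194121833695315 tcp -0.11449444548590332 0.08905485586274775
```

```bash
python3 -m creep '[{"ax":0,"ay":0,"az":0,"tx":0,"ty":0.0035,"tz":0.0014,"fingers":0.07},{"ax":0,"ay":0,"az":0,"tx":0.008,"ty":0.0035,"tz":0.0014,"fingers":0.07},{"ax":0,"ay":0,"az":0,"tx":0.016,"ty":0.0035,"tz":0.0014,"fingers":0.07},{"ax":0,"ay":0,"az":0,"tx":0.02,"ty":0.0035,"tz":0.0014,"fingers":0.07},{"ax":0,"ay":0,"az":0,"tx":0.02,"ty":0.0035,"tz":0.0014,"fingers":0.07}]'
python3 -m creep '[{"ax":0,"ay":0,"az":0,"tx":0,"ty":0,"tz":0,"fingers":0.07},{"ax":0,"ay":0,"az":0,"tx":0,"ty":0,"tz":0,"fingers":0.07}]'
python3 st.py .4812 -.2964 .068
```

```text
time_s: 2.25
tcp_pos: [0.4822, -0.2956, 0.0859]
eef_rot: [-178.8, 89.9, 160.7]
contact_force: [-0.0, -0.5, -0.3]
gripper_width: 0.0703
time_s: 2.45
tcp_pos: [0.4828, -0.2959, 0.0868]
eef_rot: [-2.8, 90.0, -23.3]
contact_force: [0.5, -0.8, 0.2]
gripper_width: 0.0702
q [-11.7  17.9 -23.5   0.  -48.6 -98.8] t 2.45 tcp [ 0.4828 -0.2959  0.0868] w 0.0702 F [ 0.5 -0.8  0.2]
tool shift [ 0.0188 -0.0011 -0.0013] yaw y 69.55 xaxis [ 3.e-04 -1.e-04 -1.e+00]
```

```bash
python3 -m creep '[{"ax":0,"ay":0,"az":0,"tx":0.008,"ty":-0.001,"tz":-0.0013,"fingers":0.07},{"ax":0,"ay":0,"az":0,"tx":0.015,"ty":-0.001,"tz":-0.0013,"fingers":0.07},{"ax":0,"ay":0,"az":0,"tx":0.018,"ty":-0.001,"tz":-0.0013,"fingers":0.07},{"ax":0,"ay":0,"az":0,"tx":0.018,"ty":-0.001,"tz":-0.0013,"fingers":0.07},{"ax":0,"ay":0,"az":0,"tx":0.018,"ty":-0.001,"tz":-0.0013,"fingers":0.07}]'
python3 st.py .4812 -.2964 .068
python3 -m creep '[{"ax":0,"ay":0,"az":0,"tx":0,"ty":0,"tz":0,"fingers":0.052},{"ax":0,"ay":0,"az":0,"tx":0,"ty":0,"tz":0,"fingers":0.03},{"ax":0,"ay":0,"az":0,"tx":0,"ty":0,"tz":0,"fingers":0.02},{"ax":0,"ay":0,"az":0,"tx":0,"ty":0,"tz":0,"fingers":0.02},{"ax":0,"ay":0,"az":0,"tx":0,"ty":0,"tz":0,"fingers":0.02}]' 30
python3 st.py .4812 -.2964 .068
```

```text
time_s: 2.95
tcp_pos: [0.4811, -0.2963, 0.0684]
eef_rot: [-154.0, 90.0, -174.4]
contact_force: [0.2, 0.1, -0.1]
gripper_width: 0.0699
q [-11.8  19.1 -24.7   0.  -46.2 -98.7] t 2.95 tcp [ 0.4811 -0.2963  0.0684] w 0.0699 F [ 0.2  0.1 -0.1]
tool shift [ 0.0004 -0.      0.0002] yaw y 69.55 xaxis [-3.e-04 -0.e+00 -1.e+00]
time_s: 3.45
tcp_pos: [0.4812, -0.2963, 0.0688]
eef_rot: [-8.1, 90.0, -28.6]
contact_force: [-0.9, 0.3, 1.7]
gripper_width: 0.0357
q [-11.8  19.1 -24.7   0.  -46.2 -98.7] t 3.45 tcp [ 0.4812 -0.2963  0.0688] w 0.0357 F [-0.9  0.3  1.7]
tool shift [ 0.0008 -0.0001  0.    ] yaw y 69.55 xaxis [ 3.e-04 -1.e-04 -1.e+00]
```

```bash
python3 -m creep '[{"ax":0,"ay":0,"az":0,"tx":0,"ty":0,"tz":0,"fingers":0.02},{"ax":0,"ay":0,"az":0,"tx":0,"ty":0,"tz":0,"fingers":0.02},{"ax":0,"ay":0,"az":0,"tx":0,"ty":0,"tz":0,"fingers":0.02},{"ax":0,"ay":0,"az":0,"tx":0,"ty":0,"tz":0,"fingers":0.02}]' 30
python3 st.py .4812 -.2964 .068
```

```text
time_s: 3.85
tcp_pos: [0.4812, -0.2963, 0.0689]
eef_rot: [-2.9, 90.0, -23.4]
contact_force: [-2.1, 0.9, 5.8]
gripper_width: 0.0308
q [-11.8  19.1 -24.7   0.  -46.2 -98.7] t 3.85 tcp [ 0.4812 -0.2963  0.0689] w 0.0308 F [-2.1  0.9  5.8]
tool shift [ 0.0009 -0.0001  0.    ] yaw y 69.55 xaxis [ 4.e-04 -2.e-04 -1.e+00]
```

Width is 31 mm, so the tabs are pinched to their stops. Now a gentle lift.

```bash
python3 -m creep '[{"ax":0,"ay":0,"az":0,"tx":-0.003,"ty":0,"tz":0,"fingers":0.02},{"ax":0,"ay":0,"az":0,"tx":-0.008,"ty":0,"tz":0,"fingers":0.02},{"ax":0,"ay":0,"az":0,"tx":-0.015,"ty":0,"tz":0,"fingers":0.02},{"ax":0,"ay":0,"az":0,"tx":-0.024,"ty":0,"tz":0,"fingers":0.02},{"ax":0,"ay":0,"az":0,"tx":-0.035,"ty":0,"tz":0,"fingers":0.02}]' 30
python3 st.py .4812 -.2964 .068
python3 -m creep '[{"ax":0,"ay":0,"az":0,"tx":-0.015,"ty":0,"tz":0,"fingers":0.02},{"ax":0,"ay":0,"az":0,"tx":-0.03,"ty":0,"tz":0,"fingers":0.02},{"ax":0,"ay":0,"az":0,"tx":-0.045,"ty":0,"tz":0,"fingers":0.02},{"ax":0,"ay":0,"az":0,"tx":-0.06,"ty":0,"tz":0,"fingers":0.02},{"ax":0,"ay":0,"az":0,"tx":-0.06,"ty":0,"tz":0,"fingers":0.02}]' 30
python3 st.py .453 .130 .2
python3 - <<'E'
from h import *
a=cap('side','s2');b=cap('wrist','w3')
P=pose()[:3,3]
u,v=proj(a,P);u,v=int(u),int(v)
z=cv2.resize(a['pixels'][v-50:v+60,u-75:u+75],(600,440));cv2.imwrite('pics/s2z.png',z)
E
```

```text
time_s: 4.35
tcp_pos: [0.481, -0.2963, 0.1043]
eef_rot: [-172.3, 90.0, 167.2]
contact_force: [0.4, 0.5, -0.4]
gripper_width: 0.0315
q [-11.8  16.6 -22.6  -0.  -50.8 -98.7] t 4.35 tcp [ 0.481  -0.2963  0.1043] w 0.0315 F [ 0.4  0.5 -0.4]
tool shift [ 0.0363 -0.      0.0003] yaw y 69.54 xaxis [-3.e-04  1.e-04 -1.e+00]
time_s: 4.85
tcp_pos: [0.4825, -0.2968, 0.1666]
eef_rot: [1.2, 89.7, -19.2]
contact_force: [0.4, -0.2, -0.4]
gripper_width: 0.0311
q [-11.8  12.9 -18.3   0.  -58.5 -98.7] t 4.85 tcp [ 0.4825 -0.2968  0.1666] w 0.0311 F [ 0.4 -0.2 -0.4]
tool shift [-0.0342  0.3897 -0.1765] yaw y 69.56 xaxis [ 0.0045 -0.0016 -1.    ]
```

View pics/s2z.png

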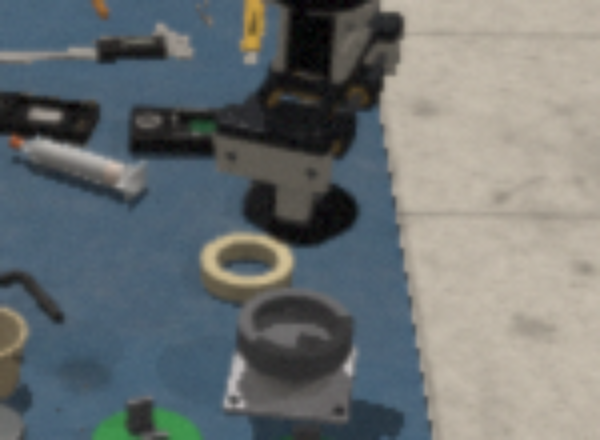

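View pics/w3.png

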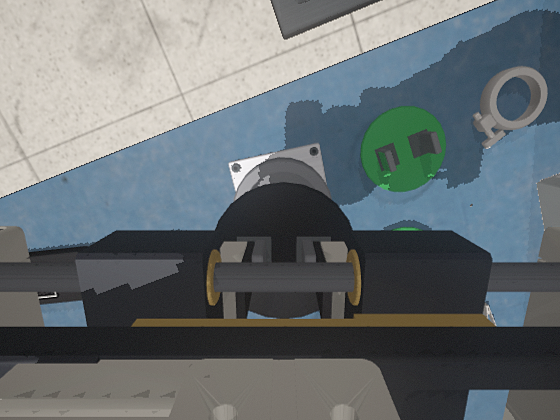

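The cap hangs level in the fingers and the parking ring below it is empty. I'll carry it toward the lens and stop short to look.

```bash
python3 -m creep '[{"ax":0,"ay":0,"az":0,"tx":-0.01,"ty":0.015,"tz":-0.005,"fingers":0.02},{"ax":0,"ay":0,"az":0,"tx":-0.02,"ty":0.045,"tz":-0.015,"fingers":0.02},{"ax":0,"ay":0,"az":0,"tx":-0.03,"ty":0.08,"tz":-0.028,"fingers":0.02},{"ax":0,"ay":0,"az":0,"tx":-0.03,"ty":0.115,"tz":-0.04,"fingers":0.02},{"ax":0,"ay":0,"az":0,"tx":-0.03,"ty":0.15,"tz":-0.052,"fingers":0.02}]'
python3 -m creep '[{"ax":0,"ay":0,"az":0,"tx":0,"ty":0.035,"tz":-0.012,"fingers":0.02},{"ax":0,"ay":0,"az":0,"tx":0,"ty":0.07,"tz":-0.024,"fingers":0.02},{"ax":0,"ay":0,"az":0,"tx":0,"ty":0.105,"tz":-0.034,"fingers":0.02},{"ax":0,"ay":0,"az":0,"tx":0,"ty":0.135,"tz":-0.042,"fingers":0.02},{"ax":0,"ay":0,"az":0,"tx":0,"ty":0.15,"tz":-0.046,"fingers":0.02}]'
python3 -m creep '[{"ax":0,"ay":0,"az":0,"tx":0,"ty":0,"tz":0,"fingers":0.02},{"ax":0,"ay":0,"az":0,"tx":0,"ty":0,"tz":0,"fingers":0.02},{"ax":0,"ay":0,"az":0,"tx":0,"ty":0,"tz":0,"fingers":0.02}]'
python3 st.py .453 .130 .2
python3 - <<'E'
from h import *
b=cap('wrist','w4')
E
```

```text
time_s: 5.45
tcp_pos: [0.4843, -0.1357, 0.1937]
eef_rot: [105.7, 90.0, 85.2]
contact_force: [0.8, -0.0, -1.6]
gripper_width: 0.0311
time_s: 5.95
tcp_pos: [0.4937, 0.0216, 0.1935]
eef_rot: [173.2, 90.0, 152.8]
contact_force: [0.6, -0.8, -0.1]
gripper_width: 0.0309
time_s: 6.25
tcp_pos: [0.4938, 0.0183, 0.1934]
eef_rot: [-133.3, 90.0, -153.8]
contact_force: [0.8, 0.4, -0.8]
gripper_width: 0.0316
q [  25.     4.9  -24.4    0.   -60.8 -135.5] t 6.25 tcp [0.4938 0.0183 0.1934] w 0.0316 F [ 0.8  0.4 -0.8]
tool shift [-0.0066  0.0903 -0.0773] yaw y 69.51 xaxis [-6.e-04 -3.e-04 -1.e+00]
```

View pics/w4.png

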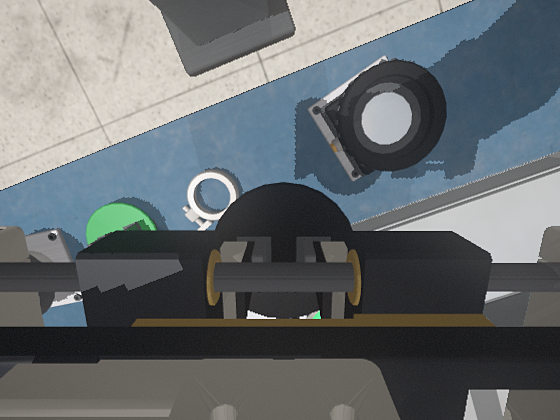

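The wrist view shows the lens rim at about (393,115) and the held cap's flange at about (284,250). I'll measure both from the same picture.

Run:
```python
from h import *
from scipy.optimize import least_squares
def circ(p):
    f=least_squares(lambda x:np.hypot(p[:,0]-x[0],p[:,1]-x[1])-x[2],[*p[:,:2].mean(0),.04],loss='soft_l1',f_scale=.001);return f.x, np.std(f.fun)
def outer(m,c0,rmin=0,rmax=.06,n=72,pick='max'):
    d=m[:,:2]-c0;a=np.degrees(np.arctan2(d[:,1],d[:,0]))%360;rr=np.hypot(*d.T);out=[]
    for i in range(n):
        k=np.where((a>=i*360/n)&(a<(i+1)*360/n)&(rr<rmax)&(rr>rmin))[0]
        if len(k)>1: out.append(m[k[rr[k].argmax() if pick=='max' else rr[k].argmin()]])
    return np.array(out)
for fn in('w4','w3'):
    c=load(fn);q=cloud(c).reshape(-1,3);T=np.array(c['M'])
    if fn=='w4':
        c0=np.array([.453,.130]);d=np.hypot(q[:,0]-c0[0],q[:,1]-c0[1]);m=q[(d<.055)&(q[:,2]>.08)&(q[:,2]<.094)]
        print('rim z',np.median(m[:,2]),len(m));print('outer',circ(outer(m,c0)));print('inner',circ(outer(m,c0,.025,pick='min')))
    # flange
    import json
    tcp=[.4938,.0183,.1934] if fn=='w4' else [.4825,-.2968,.1666]
    tcp=np.array(tcp);d=np.hypot(*(q[:,:2]-tcp[:2]).T)
    m=q[(d<.06)&(q[:,2]<tcp[2]+.005)&(q[:,2]>tcp[2]-.012)]
    if fn=='w4': T4=pose();print('tcp now',T4[:3,3])
    print('flange z-tcp',np.median(m[:,2])-tcp[2],len(m),np.std(m[:,2]))
    o=outer(m,tcp[:2],.03);x,s=circ(o);print('flange circ',x,s,len(o),'rel tcp',x[:2]-tcp[:2])
    A=np.c_[m[:,:2]-tcp[:2],np.ones(len(m))];print('tilt',np.linalg.lstsq(A,m[:,2]-tcp[2],rcond=None)[0])
c=load('w4')
d=c['pixels'].astype(int)
glass=((d.min(2)>150)).astype(np.uint8);roi=np.zeros_like(glass);roi[80:155,350:425]=1;k=max(cv2.findContours(glass*roi,0,2)[0],key=cv2.contourArea);print('glass',cv2.fitEllipse(k))
```

```text
rim z 0.08634254721530837 4295
outer (array([0.45217386, 0.13019167, 0.04372737]), np.float64(0.00022523205355902046))
inner (array([0.45214703, 0.12998167, 0.03273914]), np.float64(0.00018316199993344113))
tcp now [0.49383718 0.01819253 0.19345459]
flange z-tcp -0.004457753781279772 8879 0.0011800748569898952
flange circ [0.49393582 0.01886327 0.0406975 ] 0.0020157080579957143 50 rel tcp [0.00013582 0.00056327]
tilt [-0.00026859 -0.00125678 -0.0043482 ]
flange z-tcp -0.006018803224845576 8949 0.001483461838339901
flange circ [ 0.48194417 -0.29595467  0.04071436] 0.0018377890857583664 49 rel tcp [-0.00055583  0.00084533]
tilt [ 0.00386701 -0.00171441 -0.00578218]
glass ((386.2325134277344, 118.06822967529297), (47.54150390625, 52.30957794189453), 33.555015563964844)
```

```bash
python3 st.py .4521 .1295 .16
python3 -m creep '[{"ax":0,"ay":0,"az":0,"tx":0,"ty":0.015,"tz":-0.013,"fingers":0.02},{"ax":0,"ay":0,"az":0,"tx":0,"ty":0.038,"tz":-0.033,"fingers":0.02},{"ax":0,"ay":0,"az":0,"tx":0,"ty":0.063,"tz":-0.055,"fingers":0.02},{"ax":0,"ay":0,"az":0,"tx":0.006,"ty":0.083,"tz":-0.072,"fingers":0.02},{"ax":0,"ay":0,"az":0,"tx":0.012,"ty":0.0905,"tz":-0.0784,"fingers":0.02}]'
python3 -m creep '[{"ax":0,"ay":0,"az":0,"tx":0.01,"ty":0,"tz":0,"fingers":0.02},{"ax":0,"ay":0,"az":0,"tx":0.02,"ty":0,"tz":0,"fingers":0.02},{"ax":0,"ay":0,"az":0,"tx":0.022,"ty":0,"tz":0,"fingers":0.02},{"ax":0,"ay":0,"az":0,"tx":0.022,"ty":0,"tz":0,"fingers":0.02},{"ax":0,"ay":0,"az":0,"tx":0.022,"ty":0,"tz":0,"fingers":0.02}]'
python3 st.py .4521 .1295 .16
```

```text
q [  24.9    4.9  -24.4    0.   -60.7 -135.5] t 6.3 tcp [0.4938 0.0182 0.1935] w 0.0313 F [-0.1  0.7 -1.1]
tool shift [ 0.0334  0.0896 -0.0781] yaw y 69.48 xaxis [-4.e-04 -2.e-04 -1.e+00]
time_s: 6.8
tcp_pos: [0.452, 0.1321, 0.1817]
eef_rot: [64.7, 89.9, 44.3]
contact_force: [0.9, 0.0, -1.0]
gripper_width: 0.0309
time_s: 7.3
tcp_pos: [0.4526, 0.1307, 0.1596]
eef_rot: [-66.6, 90.0, -87.1]
contact_force: [-0.2, 0.6, -0.7]
gripper_width: 0.0309
q [  40.1    4.5  -29.8    0.   -55.8 -150.7] t 7.3 tcp [0.4526 0.1307 0.1596] w 0.0309 F [-0.2  0.6 -0.7]
tool shift [-0.0004 -0.0013 -0.0001] yaw y 69.49 xaxis [ 0.e+00 -3.e-04 -1.e+00]
```

```bash
python3 -m creep '[{"ax":0,"ay":0,"az":0,"tx":0.01,"ty":-0.0013,"tz":0,"fingers":0.02},{"ax":0,"ay":0,"az":0,"tx":0.025,"ty":-0.0013,"tz":0,"fingers":0.02},{"ax":0,"ay":0,"az":0,"tx":0.038,"ty":-0.0013,"tz":0,"fingers":0.02},{"ax":0,"ay":0,"az":0,"tx":0.045,"ty":-0.0013,"tz":0,"fingers":0.02},{"ax":0,"ay":0,"az":0,"tx":0.045,"ty":-0.0013,"tz":0,"fingers":0.02}]'
python3 -m creep '[{"ax":0,"ay":0,"az":0,"tx":0,"ty":0,"tz":0,"fingers":0.02},{"ax":0,"ay":0,"az":0,"tx":0,"ty":0,"tz":0,"fingers":0.02}]'
python3 st.py .4521 .1295 .0945
python3 - <<'E'
from h import *
a=cap('side','s3');t=cap('top','t3');w=cap('wrist','w5')
z=np.hstack([cv2.resize(a['pixels'][225:315,295:405],(400,330)),cv2.resize(w['pixels'],(400,330))]);cv2.imwrite('pics/s3z.png',z)
E
```

```text
time_s: 7.8
tcp_pos: [0.4513, 0.1295, 0.1135]
eef_rot: [-124.1, 89.9, -144.5]
contact_force: [0.6, -0.5, -0.1]
gripper_width: 0.0308
time_s: 8.0
tcp_pos: [0.4522, 0.1303, 0.1151]
eef_rot: [51.5, 89.9, 31.1]
contact_force: [-0.6, -0.9, -0.3]
gripper_width: 0.0312
q [  40.1    7.4  -33.3    0.   -49.3 -150.6] t 8.0 tcp [0.4522 0.1303 0.1151] w 0.0312 F [-0.6 -0.9 -0.3]
tool shift [ 0.0206 -0.0008  0.0001] yaw y 69.55 xaxis [ 9.e-04  5.e-04 -1.e+00]
```

View pics/s3z.png

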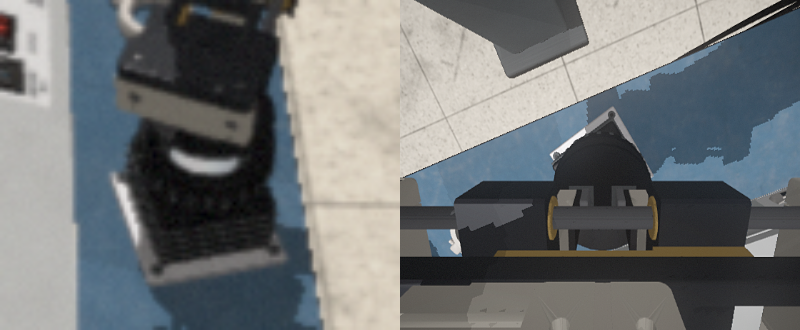

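The cap is over the barrel in both pictures. I'll lower it in small steps and watch the force.

```bash
python3 -m creep '[{"ax":0,"ay":0,"az":0,"tx":0.003,"ty":-0.0006,"tz":0,"fingers":0.02},{"ax":0,"ay":0,"az":0,"tx":0.006,"ty":-0.0006,"tz":0,"fingers":0.02},{"ax":0,"ay":0,"az":0,"tx":0.009,"ty":-0.0006,"tz":0,"fingers":0.02},{"ax":0,"ay":0,"az":0,"tx":0.012,"ty":-0.0006,"tz":0,"fingers":0.02},{"ax":0,"ay":0,"az":0,"tx":0.012,"ty":-0.0006,"tz":0,"fingers":0.02}]'
python3 st.py .4521 .1295 .0945
python3 -m creep '[{"ax":0,"ay":0,"az":0,"tx":0.002,"ty":0,"tz":0,"fingers":0.02},{"ax":0,"ay":0,"az":0,"tx":0.004,"ty":0,"tz":0,"fingers":0.02},{"ax":0,"ay":0,"az":0,"tx":0.006,"ty":0,"tz":0,"fingers":0.02},{"ax":0,"ay":0,"az":0,"tx":0.006,"ty":0,"tz":0,"fingers":0.02}]'
python3 st.py .4521 .1295 .0945
```

```text
time_s: 8.65
tcp_pos: [0.4513, 0.1292, 0.102]
eef_rot: [-122.4, 89.9, -142.9]
contact_force: [-0.0, -0.6, -1.4]
gripper_width: 0.0312
q [  40.1    8.4  -34.2   -0.   -47.4 -150.5] t 8.65 tcp [0.4513 0.1292 0.102 ] w 0.0312 F [-0.  -0.6 -1.4]
tool shift [0.0075 0.0005 0.0006] yaw y 69.54 xaxis [-8.e-04 -6.e-04 -1.e+00]
time_s: 9.05
tcp_pos: [0.4515, 0.1294, 0.0963]
eef_rot: [-130.4, 90.0, -150.9]
contact_force: [-0.6, -0.3, -0.8]
gripper_width: 0.0311
q [  40.1    8.8  -34.6   -0.   -46.6 -150.5] t 9.05 tcp [0.4515 0.1294 0.0963] w 0.0311 F [-0.6 -0.3 -0.8]
tool shift [0.0018 0.0003 0.0005] yaw y 69.54 xaxis [-4.e-04 -2.e-04 -1.e+00]
```

Nothing has touched yet, so it's going in cleanly. I'll press the last bit down to contact.

```bash
python3 -m creep '[{"ax":0,"ay":0,"az":0,"tx":0.001,"ty":0,"tz":0.0005,"fingers":0.02},{"ax":0,"ay":0,"az":0,"tx":0.001,"ty":0,"tz":0.0005,"fingers":0.02},{"ax":0,"ay":0,"az":0,"tx":0.0015,"ty":0,"tz":0.0005,"fingers":0.02},{"ax":0,"ay":0,"az":0,"tx":0.0015,"ty":0,"tz":0.0005,"fingers":0.02}]'
python3 -m creep '[{"ax":0,"ay":0,"az":0,"tx":0.001,"ty":0,"tz":0,"fingers":0.02},{"ax":0,"ay":0,"az":0,"tx":0.001,"ty":0,"tz":0,"fingers":0.02},{"ax":0,"ay":0,"az":0,"tx":0.001,"ty":0,"tz":0,"fingers":0.02}]'
python3 st.py .4521 .1295 .0945
```

```text
time_s: 9.45
tcp_pos: [0.4521, 0.1293, 0.0951]
eef_rot: [80.9, 90.0, 60.4]
contact_force: [0.1, -0.0, -0.3]
gripper_width: 0.0312
time_s: 9.75
tcp_pos: [0.4522, 0.1293, 0.0949]
eef_rot: [27.5, 90.0, 7.0]
contact_force: [-3.4, -0.6, 7.8]
gripper_width: 0.0315
q [  40.     9.   -34.7    0.   -46.3 -150.5] t 9.75 tcp [0.4522 0.1293 0.0949] w 0.0315 F [-3.4 -0.6  7.8]
tool shift [ 0.0004  0.0001 -0.0002] yaw y 69.56 xaxis [ 5.e-04  1.e-04 -1.e+00]
```

The flange makes contact at TCP z = 0.0949, close to the predicted 0.0945. I'll press a touch more, check the force, then let go.

```bash
python3 -m creep '[{"ax":0,"ay":0,"az":0,"tx":0.0005,"ty":0,"tz":0,"fingers":0.02},{"ax":0,"ay":0,"az":0,"tx":0.0005,"ty":0,"tz":0,"fingers":0.02},{"ax":0,"ay":0,"az":0,"tx":0.0005,"ty":0,"tz":0,"fingers":0.02}]'
python3 -m creep '[{"ax":0,"ay":0,"az":0,"tx":0,"ty":0,"tz":0,"fingers":0.036},{"ax":0,"ay":0,"az":0,"tx":0,"ty":0,"tz":0,"fingers":0.044},{"ax":0,"ay":0,"az":0,"tx":0,"ty":0,"tz":0,"fingers":0.055},{"ax":0,"ay":0,"az":0,"tx":0,"ty":0,"tz":0,"fingers":0.066},{"ax":0,"ay":0,"az":0,"tx":0,"ty":0,"tz":0,"fingers":0.07}]'
python3 -m creep '[{"ax":0,"ay":0,"az":0,"tx":0,"ty":0,"tz":0,"fingers":0.07},{"ax":0,"ay":0,"az":0,"tx":0,"ty":0,"tz":0,"fingers":0.07}]'
python3 st.py .4521 .1295 .0945
```

```text
time_s: 10.05
tcp_pos: [0.4522, 0.1293, 0.0948]
eef_rot: [27.2, 90.0, 6.7]
contact_force: [-6.5, 0.4, 13.9]
gripper_width: 0.0313
time_s: 10.55
tcp_pos: [0.4521, 0.1293, 0.0936]
eef_rot: [65.7, 90.0, 45.3]
contact_force: [-0.0, 0.3, -0.3]
gripper_width: 0.0623
time_s: 10.75
tcp_pos: [0.452, 0.1292, 0.0934]
eef_rot: [-121.8, 90.0, -142.2]
contact_force: [0.1, -0.3, -0.4]
gripper_width: 0.0694
q [  40.     9.1  -34.8   -0.   -46.1 -150.5] t 10.75 tcp [0.452  0.1292 0.0934] w 0.0694 F [ 0.1 -0.3 -0.4]
tool shift [-0.0011  0.0003 -0.    ] yaw y 69.54 xaxis [-2.e-04 -1.e-04 -1.e+00]
```

Released with no force on the tool. I'll retreat straight up, then back off sideways to look.

```bash
python3 -m creep '[{"ax":0,"ay":0,"az":0,"tx":-0.01,"ty":0,"tz":0,"fingers":0.07},{"ax":0,"ay":0,"az":0,"tx":-0.03,"ty":0,"tz":0,"fingers":0.07},{"ax":0,"ay":0,"az":0,"tx":-0.06,"ty":0,"tz":0,"fingers":0.07},{"ax":0,"ay":0,"az":0,"tx":-0.1,"ty":0,"tz":0,"fingers":0.07},{"ax":0,"ay":0,"az":0,"tx":-0.13,"ty":0,"tz":0,"fingers":0.07}]'
python3 -m creep '[{"ax":0,"ay":0,"az":0,"tx":0,"ty":-0.04,"tz":0.02,"fingers":0.07},{"ax":0,"ay":0,"az":0,"tx":0,"ty":-0.08,"tz":0.04,"fingers":0.07},{"ax":0,"ay":0,"az":0,"tx":0,"ty":-0.11,"tz":0.05,"fingers":0.07},{"ax":0,"ay":0,"az":0,"tx":0,"ty":-0.11,"tz":0.05,"fingers":0.07},{"ax":0,"ay":0,"az":0,"tx":0,"ty":-0.11,"tz":0.05,"fingers":0.07}]'
python3 -m creep '[{"ax":0,"ay":0,"az":0,"tx":0,"ty":0,"tz":0,"fingers":0.07},{"ax":0,"ay":0,"az":0,"tx":0,"ty":0,"tz":0,"fingers":0.07},{"ax":0,"ay":0,"az":0,"tx":0,"ty":0,"tz":0,"fingers":0.07}]'
python3 - <<'E'
from h import *
w=cap('wrist','w6');a=cap('side','s6');t=cap('top','t6')
c0=np.array([.4522,.1301])
for n,c in(('w',w),('s',a),('t',t)):
    q=cloud(c).reshape(-1,3);d=np.hypot(*(q[:,:2]-c0).T)
    f=q[(d<.046)&(q[:,2]>.08)&(q[:,2]<.098)];tb=q[(d<.035)&(q[:,2]>.101)&(q[:,2]<.125)]
    if len(tb)>10 and len(f)>50:
        A=np.c_[f[:,:2]-c0,np.ones(len(f))];pl=np.linalg.lstsq(A,f[:,2],rcond=None)[0]
        v=np.linalg.eigh(np.cov(tb[:,:2].T))[1];pa=tb[:,:2]@v[:,1];pb=tb[:,:2]@v[:,0]
        ctr=v[:,1]*(pa.min()+pa.max())/2+v[:,0]*(pb.min()+pb.max())/2
        print(n,len(f),len(tb),'flange z',np.median(f[:,2]).round(4),'plane',pl.round(4),'bbox c',((f.min(0)+f.max(0))/2).round(4),'tabs span',np.ptp(pa).round(4),np.ptp(pb).round(4),'ctr',ctr.round(4),'ztop',np.percentile(tb[:,2],90).round(4))
z=np.hstack([cv2.resize(a['pixels'][225:315,295:405],(400,330)),cv2.resize(w['pixels'],(400,330))]);cv2.imwrite('pics/s6z.png',z)
E
```

```text
time_s: 11.25
tcp_pos: [0.4525, 0.1293, 0.2266]
eef_rot: [43.8, 89.9, 23.4]
contact_force: [0.2, -0.1, -0.5]
gripper_width: 0.0697
time_s: 11.75
tcp_pos: [0.4605, 0.0081, 0.2242]
eef_rot: [43.5, 90.0, 23.0]
contact_force: [0.1, 0.4, 0.6]
gripper_width: 0.0701
time_s: 12.05
tcp_pos: [0.4606, 0.0095, 0.2236]
eef_rot: [-128.7, 90.0, -149.1]
contact_force: [-0.6, 0.1, -0.2]
gripper_width: 0.07
w 6378 581 flange z 0.0904 plane [0.014  0.0169 0.0901] bbox c [0.4522 0.1302 0.089 ] tabs span 0.0491 0.02 ctr [0.4523 0.1295] ztop 0.115
s 796 98 flange z 0.0897 plane [-0.01   -0.0438  0.0896] bbox c [0.4515 0.1319 0.0889] tabs span 0.0528 0.0203 ctr [0.4528 0.1307] ztop 0.1152
```

View pics/s6z.png

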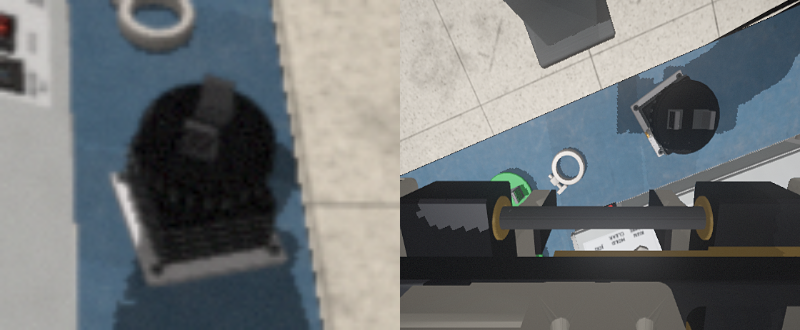

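View pics/t6.png

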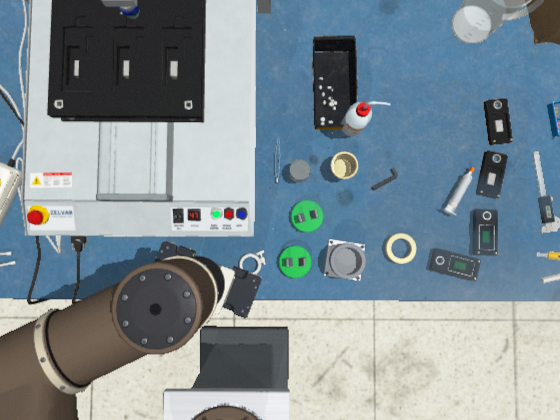

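Both the wrist and side views agree:
- **Flange:** its top is at 0.090 m, which is the rim plus 4 mm.
- **Centring:** about 1 mm from the barrel axis.
- **Tabs:** they span 49 mm, the same as I measured when they were free.
- **Bystanders:** they look unmoved in the top view.

I'm handing in.

```bash
python3 -c "
from plant import order
print(order.close_job())"
```

```text
the job is handed in; nothing more can be done
None
```

The dust cap is now on the camera's lens barrel, fully home and released, and the job is handed in; no verdict was reported. I pinched both tabs to 31 mm between the fingers and lifted the cap about 0.1 m off the parking ring. Then I carried it to the barrel, lowered it until it met about 14 N at the rim, let go and backed away, at 12 s of the 48 s allowed.

Last checks:
- **Seating:** from the wrist camera, the flange top is at 0.0904 m, against a measured rim of 0.0863 m plus the 4 mm flange. The centre is within about 1 mm of the barrel's axis.
- **Tabs:** they span 49.1 mm, the same as before the grasp, so both have sprung out. The noses under the lip cannot be seen.
- **Level:** a plane fitted to the wrist depth gives about 0.02 rad of tilt.
- **Clear of the robot:** contact force is near zero, and the gripper was about 0.12 m to the side and above the cap.
- **Bystanders:** they looked unmoved in the top view, though the arm partly hid the clamp; I judged this by eye and did not measure it.

What failed or disagreed:
- The first move command was refused as invalid because its rows did not give every value; the arm did not move.
- The noisier side camera gave a tilt of 0.045 rad, a flange centre about 2 mm away in y from the wrist's, and a tab span of 52.8 mm. It had read similarly high on the free tabs before the grasp.
- In the last top view the arm hid the cap, so that view could not confirm it.

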